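# Sweep the sawing offcuts into the scrap bin

### The job

Clear the raised saw board: with the push block held by its handle, sweep the two pine offcuts off the board's open end so that both drop into the metal scrap bin; they are full of splinters, so never touch them with the gripper itself. Then park the push block on the cleared board, standing upright with its long side square against the stop at the board's closed end, and let go. Leave everything else on the bench where it is.

Things in the scene. Friction and masses are not known exactly. Their poses are not given: they have to be found in the camera images.
- saw_board: Raised plywood saw board, fixed, 200 (x) x 340 (y) mm, its working surface 130 mm above the bench. Origin: centre of its footprint at bench level. Wooden rails 15 mm wide stand 25 mm above the surface along both long sides (170 mm clear between them, x = -85 to +85 mm) and a stop of the same height closes the +y end (inner face at y = +155 mm). The -y end (y = -170 mm) is open and has no lip. Its +y axis points roughly to the robot's left.
- stop_face (a point): Foot of the inner face of the end stop, middle of its width, on the board's working surface; axes as the board's.
- open_edge (a point): Middle of the board's open edge, on the working surface; axes as the board's.
- scrap_bin: Open sheet-metal scrap bin, fixed, 220 x 220 mm and 106 mm high, walls and floor 5 mm, standing on the bench at the board's open end, axes as the board's. Its rim tucks 12 mm in under the open edge, 24 mm below the working surface. Origin: centre of its underside.
- push_block: Wooden push block, loose, 0.3 kg: a pale sole 140 (x) x 36 (y) x 40 (z) mm with a dark upright handle in its middle, 40 (x) x 28 (y) mm, from 40 to 114 mm above the underside. Origin: centre of the underside; z up along the handle, x along the long side. Front and back are alike. At the start it stands upright on the bench to the left of the board.
- block_offcut: Pine offcut, a plain block 65 (x) x 140 (y) x 38 (z) mm, 0.22 kg, loose, lying flat on the saw board roughly across it. Origin: centre of its underside.
- wedge_offcut: Pine offcut, a wedge 32 (x) x 120 (y) mm, 30 mm high at its thick end, 0.06 kg, loose, lying flat on the saw board roughly across it. Origin: centre of its underside. The two offcuts lie one behind the other, either one nearer the open end, at least 50 mm clear of the end stop.
- tape_measure: Bystander: tape measure, 82 x 38 x 66 mm, standing to the right of the scrap bin. Origin: centre of its underside.
- angle: Bystander: aluminium angle offcut standing on end, 60 x 60 x 90 mm, behind the left end of the board; good stock, not to be cleared. Origin: centre of its underside.

How it is judged (in metres and radians):
On the way, in this order (a step that is already met when the one before it is completed fails the run):
1. the push block stands on (or up to 15 mm above) the surface of the saw board while both offcuts are still on the board (x of push_block in the frame of saw_board between -0.04 and 0.04 m and angle between push_block's own z axis and vertical below 0.12 rad and z of push_block in the frame of saw_board between 0.124 and 0.145 m and y of push_block in the frame of saw_board between -0.16 and 0.16 m and height (world z) of each of block_offcut, wedge_offcut above 0.12 m), for 0.1 s.
2. both offcuts lie in the scrap bin (x of block_offcut in the frame of scrap_bin between -0.108 and 0.108 m and y of block_offcut in the frame of scrap_bin between -0.108 and 0.108 m and height (world z) of each of block_offcut, wedge_offcut below 0.1 m and x of wedge_offcut in the frame of scrap_bin between -0.108 and 0.108 m and y of wedge_offcut in the frame of scrap_bin between -0.108 and 0.108 m), for 0.2 s.
At the end, for the whole second after the job is handed in: Both offcuts rest in the scrap bin, below its rim height; the push block stands upright and released on the board, its long side within 15 mm of the end stop and square to it within 8 degrees; bystanders are within 30 mm of their places (all of step 2 and linear speed of each of block_offcut, wedge_offcut below 0.03 m/s and x of push_block in the frame of saw_board between -0.04 and 0.04 m and angle between push_block's own z axis and vertical below 0.12 rad and z of push_block in the frame of saw_board between 0.124 and 0.136 m and y of push_block in the frame of stop_face above -0.033 m and angle between the x axis of push_block and the x axis of saw_board, either way round below 0.15 rad and linear speed of push_block below 0.02 m/s and distance of each of tape_measure, angle from where it was at the start of the episode below 0.03 m); the robot touches nothing.
It fails at once if the gripper touches an offcut (contact force between any of the fingers, the arm and block_offcut above 1 N or contact force between any of the fingers, the arm and wedge_offcut above 1 N).
It fails at once if a bystander is knocked away (more than 30 mm) or over (distance of any of tape_measure, angle from where it was at the start of the episode above 0.03 m or angle between any of angle, tape_measure's own z axis and vertical above 0.5 rad).
It also fails if it takes over 51 s, if anything falls off the work surface, if the arm or the gripper's body presses on something with over 40 N, if the wrist force passes 120 N, or if a joint passes its speed limit or range.

### The arm

A 6-joint arm with a two-finger parallel gripper is mounted at the origin on a cart in front of the work surface, level with it; the furniture and walls round the work are solid. World frame = base frame: x ahead of the robot, y to its left, z up, the work surface at z = 0. Lengths are in mm, angles in rad, forces in N, time in s.
With the tool pointing down it reaches from about 325 to 900 mm from the base axis. Payload 6.1 kg.
Tool frame: the origin (TCP) lies midway between the tips of the shut fingers; the grasp point (between the pads) lies 19 mm behind it; x points along the fingers, y is the direction in which the jaws open and shut, and the axes are right-handed (so a half turn about x gives the same grasp; the last joint's range is limited). The gripper opens to 85 mm and grips with 20 to 120 N. Pads are 22 mm wide; open, the fingers measure 114 mm over their backs; the gripper's body (76 mm by 85 mm) begins 54 mm behind the grasp point. The pads swing forward as they close: fully open they stand 13 mm farther back than shut.
Start: joints at [1.053, 0.22, 1.526, -0, 1.395, -0.126], TCP at [238.656, 577.632, 231.3] pointing down, gripper open.
Joint ranges: [-2.98, 2.98], [-0.91, 2.08], [0.09, 2.57], [-1.24, 4.39], [0.2, 2.65], [-2.68, 2.68]. Speed limits (rad/s): [2.57, 2.57, 3.01, 3.14, 3.14, 3.14].

### API

Orientations are given as a unit quaternion [w, x, y, z].
In Python, from rig import telemetry, camera, r gives the robot as it stands. The module is installed in compiled form; this text tells all that it offers.
- The arm moves only by the shell command python3 -m crank 'ROWS' [FORCE]. ROWS is JSON, one flat list of numbers, 7 for each row, row after row: the turn, a rotation vector about the world's x, y, z in rad, then the shift along the world's x, y, z in m, then the opening, from 0 (shut) to 1 (fully open). A call has 1 to 20 rows; each row is the pose to reach, as a shift and turn from the pose commanded when the call began; what a row does not reach only later rows make up. A row lasts 1/8 s, in which the tool goes at most 62.5 mm and 10.7 degrees, less where a joint would pass 70% of its speed; a pose out of reach is approached as far as the arm can. A call with a gripper value outside its range is refused whole. The fingers move at their own pace and stop on an object; FORCE is the grip in N (left out, the last holds). Time passes only in rows, so rows that repeat a pose let the fingers close. It gives the time, the measured TCP pose, the force and the opening at its end, in the units of the state.
- telemetry.read_state(): the state, without advancing time (a new reading comes with each control period).
- camera(name): name is "scene" or "top"; returns a dict with "pixels" (420x560x3 uint8, red, green, blue), "range_z" (420x560 float32, mm along the optical axis (not along the pixel's ray), 0 where there is no reading), "intrinsics" (3x3 intrinsics, pixels), "distortion" ([k1, k2, p1, p2, k3] as OpenCV has them; the pictures are not rectified), "T" (4x4, takes a point from camera to world coordinates). Camera axes: x right, y up, looking along -z (the intrinsics and any distortion apply to the point x, -y, -z); pixel columns grow to the right and rows downward; lengths in mm; the calibration is good to about 2 mm. A picture is of the moment at which its call begins.
- r.finish_job(): hands the job in, once; it reports no verdict.
The state is a dict: "t": time; "joints": joint angles; "qd": joint speeds; "joint_torque": joint torques, N m; "tool_pos": TCP position; "eef_rot": TCP orientation; "contact_force": force on the tool from outside, world axes, zero at the start; "wrist_torque": the same for the moment, N m; "opening": finger opening in mm.
Only numpy, scipy, OpenCV 4.12 (cv2) and the standard library are available. Lean on these libraries where they do the work, as an engineer would, in place of code of your own. Each camera call takes 0.05 s, during which the arm holds its last target.

## Working session

There is one attempt and no reset: what is moved stays moved. The work goes in short steps, Python scripts to look and compute and a shell command to move; the robot and the scene stay as the last step left them, time stands still between calls to the robot, and variables do not carry over. Pictures are saved under pics/ and viewed, and the job is handed in when it is done.

```bash
mkdir -p pics; python3 - <<'E'
from rig import telemetry, camera, r
import cv2,numpy as np,pickle
print(telemetry.read_state())
for n in("scene","top"):
    c=camera(n); pickle.dump(c,open(n+".pkl","wb"))
    cv2.imwrite(f"pics/{n}0.png",c["pixels"][:,:,::-1]); print(n,c["intrinsics"],c["distortion"],c["T"])
E
```

```text
{'t': 0.0, 'joints': array([ 1.05290380e+00,  2.21201916e-01,  1.52764966e+00, -1.75105435e-05,
        1.39470416e+00, -1.26120118e-01]), 'qd': array([ 3.59279627e-04, -2.80007515e-05, -1.77640596e-03, -2.14863703e-03,
        3.84064599e-04,  1.81004305e-03]), 'joint_torque': array([ 1.27945321e-03, -4.96892953e+01, -3.89397454e+01,  7.77584972e-06,
        1.08467677e-02, -2.20045916e-05]), 'tool_pos': array([238.35153278, 577.09187225, 230.19384521]), 'eef_rot': array([ 0.69336978,  0.1369669 ,  0.69379751, -0.13828752]), 'contact_force': array([-0.18583137, -0.18932849,  0.17385322]), 'wrist_torque': array([ 0.02079249, -0.03412792, -0.05682843]), 'opening': 85.30932035542189}
scene [[400.74380349   0.         283.70391088]
 [  0.         400.74380349 212.11370668]
 [  0.           0.           1.        ]] [-0.04976977  0.          0.          0.          0.        ] [[ 7.39957709e-01 -4.78054235e-01  4.73208978e-01  1.08711207e+03]
 [ 6.72645974e-01  5.22577284e-01 -5.23889660e-01 -6.63116251e+02]
 [ 3.15940835e-03  7.05958307e-01  7.08246347e-01  9.67191500e+02]
 [ 0.00000000e+00  0.00000000e+00  0.00000000e+00  1.00000000e+00]]
top [[540.38492613   0.         277.01977013]
 [  0.         540.38492613 213.50830779]
 [  0.           0.           1.        ]] [-0.16831192  0.          0.          0.          0.        ] [[-3.17936948e-03  9.92009328e-01 -1.26124481e-01  2.98492273e+02]
 [-9.99953888e-01 -2.01094842e-03  9.39027285e-03 -4.72879690e+01]
 [ 9.06160843e-03  1.26148520e-01  9.91969978e-01  1.90929757e+03]
 [ 0.00000000e+00  0.00000000e+00  0.00000000e+00  1.00000000e+00]]
```

```bash
ls pics
```

```text
scene0.png
top0.png
```

View pics/scene0.png

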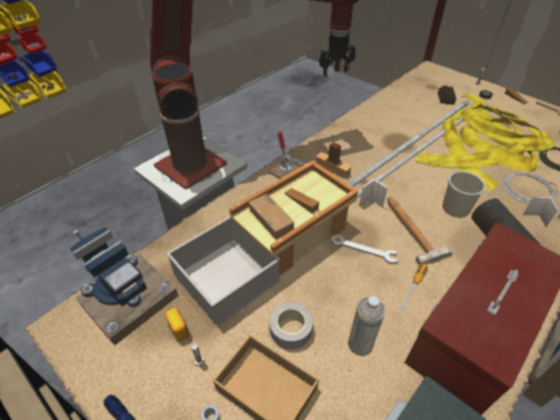

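View pics/top0.png

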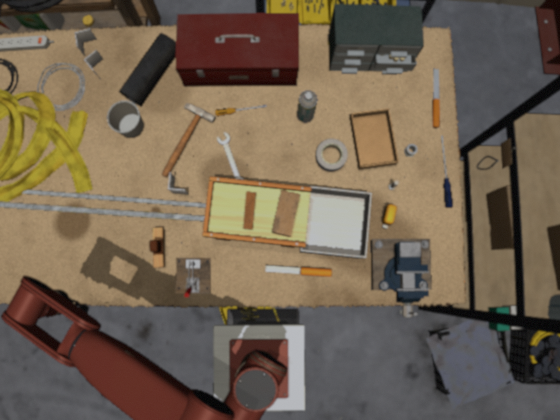

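```bash
cat > h.py <<'E'
import cv2,numpy as np,pickle
def rays(c,uv):
    uv=np.asarray(uv,float).reshape(-1,1,2)
    p=cv2.undistortPoints(uv,c["intrinsics"],c["distortion"]).reshape(-1,2)
    d=np.c_[p[:,0],-p[:,1],-np.ones(len(p))]
    return d
def plane(c,uv,z):
    d=rays(c,uv)@c["T"][:3,:3].T; o=c["T"][:3,3]
    return o+d*((z-o[2])/d[:,2])[:,None]
def cloud(c):
    h,w=c["range_z"].shape
    u,v=np.meshgrid(np.arange(w),np.arange(h))
    d=rays(c,np.c_[u.ravel(),v.ravel()])*c["range_z"].reshape(-1,1)
    return (d@c["T"][:3,:3].T+c["T"][:3,3]).reshape(h,w,3)
def proj(c,P):
    P=np.asarray(P,float).reshape(-1,3)
    q=(P-c["T"][:3,3])@c["T"][:3,:3]; q=q*[1,-1,-1]
    return cv2.projectPoints(q,np.zeros(3),np.zeros(3),c["intrinsics"],c["distortion"])[0].reshape(-1,2)
def load(n): return pickle.load(open(n+".pkl","rb"))
E
python3 - <<'E'
from h import *
c=load("top"); im=c["pixels"][:,:,::-1]
a=cv2.resize(im[160:275,130:400],None,fx=2.9,fy=2.9,interpolation=cv2.INTER_CUBIC); a=cv2.convertScaleAbs(a,alpha=1.5);cv2.imwrite("pics/topz.png",a)
c=load("scene"); im=c["pixels"][:,:,::-1]
a=cv2.resize(im[130:320,160:400],None,fx=3.1,fy=3.1,interpolation=cv2.INTER_CUBIC);a=cv2.convertScaleAbs(a,alpha=1.3); cv2.imwrite("pics/scz.png",a)
for n in("top","scene"):
    c=load(n);P=cloud(c)
    for uv in ([(265,195),(290,215),(249,210),(157,246),(335,225),(230,280)] if n=="top" else [(275,215),(300,200),(335,155),(320,200),(230,280)]): print(n,uv,P[uv[1],uv[0]].round(1))
E
```

```text
top (265, 195) [588.3 -24.2 122.1]
top (290, 215) [ 514.7 -105.9  169.7]
top (249, 210) [534.1  28.1 149.2]
top (157, 246) [417.9 337.8 114.1]
top (335, 225) [ 498.2 -270.4   12.4]
top (230, 280) [305.8 100.5   3.1]
scene (275, 215) [543.4 -97.3 168.8]
scene (300, 200) [542.9  11.3 150.4]
scene (335, 155) [435.8 335.5  81.9]
scene (320, 200) [574.9  68.4 131. ]
scene (230, 280) [ 519.2 -264.6    9.7]
```

View pics/topz.png

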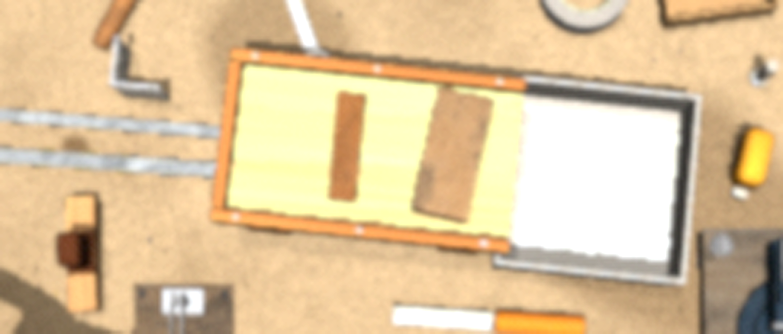

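View pics/scz.png

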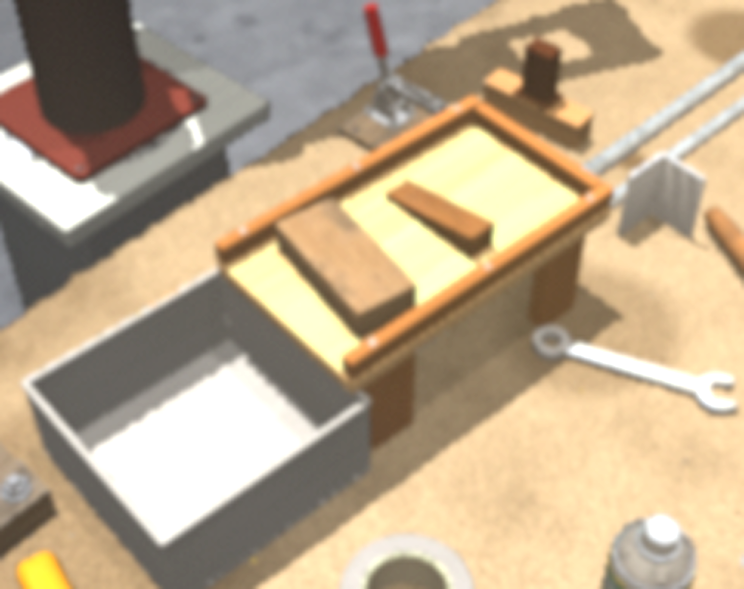

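```bash
cat > m.py <<'E'
from h import *
c=load("top")
pk=lambda l:np.array(l)/2.9+[129.83,159.83]
P=plane(c,pk([(235,50),(525,80),(508,250),(213,218)]),155);print("rail outer",P.round(1))
for i in range(4): print(np.linalg.norm(P[i]-P[(i+1)%4]).round(1),end=' ')
ax=(P[0]+P[3]-P[1]-P[2])[:2]; ayaw=np.arctan2(ax[1],ax[0]); print("board +y dir",np.degrees(ayaw))
ctr=P.mean(0);print("ctr",ctr)
hsv=cv2.cvtColor(c["pixels"],cv2.COLOR_RGB2HSV)
C=cloud(c)
# offcut by height
def obj(mask,z,name):
    n,l,s,_=cv2.connectedComponentsWithStats(mask.astype(np.uint8))
    for i in range(1,n):
        if s[i,4]<40: continue
        uv=np.argwhere(l==i)[:,::-1].astype(float)
        Q=plane(c,uv,z)[:,:2].astype(np.float32)
        (cx,cy),(w,h),a=cv2.minAreaRect(Q); print(name,s[i],np.round([cx,cy,w,h,a],1))
y=ayaw-np.pi/2
R=np.array([[np.cos(y),-np.sin(y)],[np.sin(y),np.cos(y)]])
B=(C[...,:2]-ctr[:2])@R
ins=(abs(B[...,0])<80)&(abs(B[...,1])<150)
obj(ins&(C[...,2]>158),168,"block")
obj(ins&(C[...,2]>136)&(C[...,2]<158),150,"wedge")
reg=(C[...,1]>250)&(C[...,1]<420)&(C[...,0]>330)&(C[...,0]<530)
obj(reg&(C[...,2]>28)&(C[...,2]<60),40,"sole")
obj(reg&(C[...,2]>90),114,"handle")
E
python3 m.py
```

```text
rail outer [[ 643.5  154.6  155. ]
 [ 608.1 -175.8  155. ]
 [ 414.7 -154.6  155. ]
 [ 451.3  177.   155. ]]
332.3 194.5 333.6 193.5 board +y dir 83.78738341716725
ctr [5.29398615e+02 2.95312155e-01 1.55000000e+02]
block [272 191  29  45 849] [521.8 -93.1  64.8 140.6  76.7]
wedge [244 191  15  39 294] [536.2  26.3  39.8 127.4  82.4]
sole [153 227  12  41 312] [419.6 348.4 140.   38.8   1.2]
handle [150 240  10  13 108] [418.  346.3  40.5  30.6   1.2]
```

```bash
cat > st.py <<'E'
from rig import telemetry
from scipy.spatial.transform import Rotation as Ro
import numpy as np
s=telemetry.read_state()
M=Ro.from_quat(np.r_[s["eef_rot"][1:],s["eef_rot"][0]]).as_matrix()
print("t",s["t"],"tcp",s["tool_pos"].round(1),"F",s["contact_force"].round(1),"open",round(s["opening"],1))
print("q",s["joints"].round(3)," toolx",M[:,0].round(3),"jaw yaw",np.degrees(np.arctan2(M[1,1],M[0,1])).round(2))
E
python3 st.py
python3 - <<'E'
from h import *
c=load("scene"); C=cloud(c)
reg=(C[...,1]>250)&(C[...,1]<420)&(C[...,0]>330)&(C[...,0]<530)
for lo,hi,z in((32,60,40),(105,125,114)):
    m=(reg&(C[...,2]>lo)&(C[...,2]<hi)).astype(np.uint8)
    uv=np.argwhere(m)[:,::-1]; print(len(uv))
    X=C[m>0]; print(X.mean(0),X.min(0),X.max(0)); print(cv2.minAreaRect(plane(c,uv.astype(float),z)[:,:2].astype(np.float32)))
# board
y=np.radians(-6.2); R=np.array([[np.cos(y),-np.sin(y)],[np.sin(y),np.cos(y)]])
o=np.array([529.4,.3])
for n in("top","scene"):
    c=load(n);C=cloud(c);B=(C[...,:2]-o)@R
    s=(abs(B[...,0])<115)&(abs(B[...,1])<190)
    t=s&(C[...,2]>149)&(C[...,2]<159)&((abs(B[...,0])>83)|(B[...,1]>150)); u=B[t]
    print(n,[np.percentile(u[:,i],[1,99]).round(1) for i in(0,1)], np.median(C[s&(C[...,2]>124)&(C[...,2]<136)][:,2]))
    print("angle/wedge z",C[s&(C[...,2]>136)&(abs(B[...,1]-26)<20)&(abs(B[...,0])<75)][:,2].min())
for p in [(155,0),(115,0),(-160,0)]: print(p,(R@[p[1],p[0]]+o).round(1))
for p in [(521.8,-93.1),(536.2,26.3)]: print("board frame",((np.array(p)-o)@R).round(1))
E
```

```text
t 0.1 tcp [238.4 577.2 230.3] F [-1.2 -0.5  0.6] open 85.4
q [ 1.053  0.221  1.527 -0.     1.395 -0.126]  toolx [-0.001 -0.002 -1.   ] jaw yaw 67.55
256
[426.62132511 343.26402276  40.97229278] [350.67410532 326.4808731   32.16943408] [493.67915373 369.6410495   59.27004244]
((423.7679443359375, 349.60107421875), (141.5139923095703, 56.328277587890625), 3.573805093765259)
63
[423.73307363 345.85242228 111.66371992] [401.43701966 332.58881424 105.48419831] [443.17816342 365.0822712  116.65418445]
((426.79034423828125, 343.0716247558594), (41.666343688964844, 35.214195251464844), 8.558805465698242)
top [array([-99.3, 100.2]), array([-159.8,  171.2])] 129.99867356446487
angle/wedge z 136.0858289119435
scene [array([-97.8, 102.9]), array([-168.8,  167.6])] 129.51087107953288
angle/wedge z 136.0979052201851
(155, 0) [546.1 154.4]
(115, 0) [541.8 114.6]
(-160, 0) [ 512.1 -158.8]
board frame [  2.5 -93.7]
board frame [ 4.  26.6]
```

```bash
python3 -m crank '[0,0,-0.17,0.03,-0.04,0,1, 0,0,-0.35,0.06,-0.08,0,1, 0,0,-0.53,0.09,-0.115,-0.01,1, 0,0,-0.71,0.12,-0.15,-0.02,1, 0,0,-0.88,0.15,-0.19,-0.03,1, 0,0,-1.04,0.17,-0.22,-0.04,1, 0,0,-1.16,0.183,-0.23,-0.05,1, 0,0,-1.16,0.183,-0.23,-0.05,1, 0,0,-1.16,0.183,-0.23,-0.05,1]' 60; python3 st.py; python3 - <<'E'
from rig import camera
import cv2
c=camera("top"); cv2.imwrite("pics/t1.png",cv2.resize(c["pixels"][180:300,90:230,::-1],None,fx=4,fy=4))
c=camera("scene"); cv2.imwrite("pics/s1.png",cv2.resize(c["pixels"][60:200,270:410,::-1],None,fx=4,fy=4))
E
```

```text
t: 1.23
tool_pos: [421.2, 348.1, 181.4]
eef_rot: [0.505, 0.495, 0.506, -0.495]
contact_force: [0.5, 1.0, 0.2]
opening: 85.2
t 1.225 tcp [421.2 348.1 181.4] F [0.5 1.  0.2] open 85.2
q [0.546 0.075 1.785 0.    1.282 0.524]  toolx [-0.  0. -1.] jaw yaw 1.23
```

View pics/s1.png

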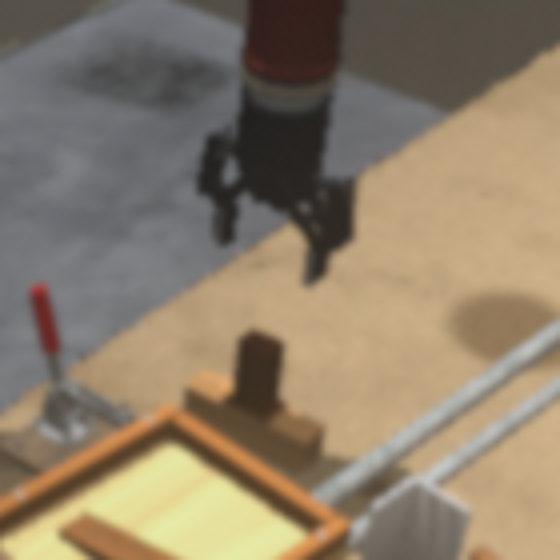

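View pics/t1.png

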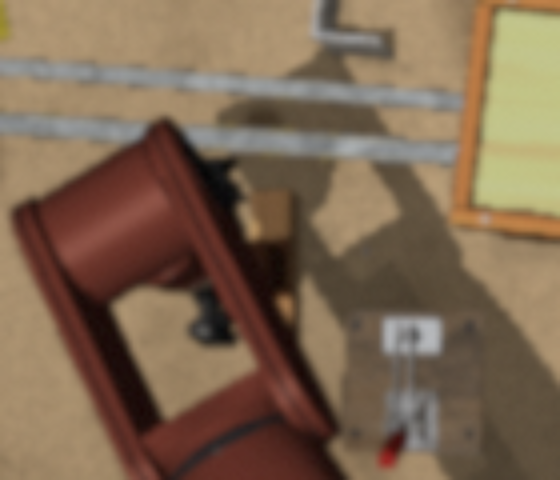

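The jaws straddle the handle along the block's long axis, with the handle at about (260,370) in the crop. I'll descend and grip.

```bash
python3 -m crank '[0,0,0,0,0,-0.04,1, 0,0,0,0,0,-0.08,1, 0,0,0,0,0,-0.111,1, 0,0,0,0,0,-0.111,1, 0,0,0,0,0,-0.111,0, 0,0,0,0,0,-0.111,0, 0,0,0,0,0,-0.111,0, 0,0,0,0,0,-0.111,0, 0,0,0,0,0,-0.111,0, 0,0,0,0,0,-0.111,0]' 60; python3 st.py
```

```text
t: 2.58
tool_pos: [422.8, 348.6, 72.3]
eef_rot: [0.505, 0.496, 0.505, -0.494]
contact_force: [-1.1, 0.6, 7.2]
opening: 39.5
t 2.575 tcp [422.8 348.6  72.3] F [-1.1  0.6  7.2] open 39.5
q [0.545 0.208 1.861 0.    1.069 0.526]  toolx [ 0.003  0.002 -1.   ] jaw yaw 1.1
```

```bash
python3 -m crank '[0,0,0,0,0,0.03,0, 0,0,0,0,0,0.08,0, 0,0,0,0,0,0.135,0, 0,0,0,0,0,0.19,0, 0,0,-0.03,0.02,-0.03,0.2,0, 0,0,-0.06,0.045,-0.08,0.2,0, 0,0,-0.1,0.07,-0.13,0.2,0, 0,0,-0.128,0.095,-0.18,0.2,0, 0,0,-0.128,0.115,-0.22,0.2,0, 0,0,-0.128,0.12,-0.234,0.2,0, 0,0,-0.128,0.12,-0.234,0.2,0, 0,0,-0.128,0.12,-0.234,0.2,0]'; python3 st.py; python3 - <<'E'
from rig import camera
import cv2,pickle
c=camera("top");pickle.dump(c,open("top2.pkl","wb")); cv2.imwrite("pics/t2.png",cv2.resize(c["pixels"][150:290,180:380,::-1],None,fx=4,fy=4))
c=camera("scene");pickle.dump(c,open("scene2.pkl","wb")); cv2.imwrite("pics/s2.png",cv2.resize(c["pixels"][60:250,220:400,::-1],None,fx=3,fy=3))
E
```

```text
t: 4.08
tool_pos: [541.0, 114.8, 270.1]
eef_rot: [-0.472, -0.526, -0.473, 0.526]
contact_force: [-1.4, 0.2, -3.7]
opening: 39.2
t 4.075 tcp [541.  114.8 270.1] F [-1.4  0.2 -3.7] open 39.2
q [6.600e-02 2.500e-02 1.667e+00 1.000e-03 1.450e+00 1.740e-01]  toolx [-0.001  0.001 -1.   ] jaw yaw -6.19
```

View pics/s2.png

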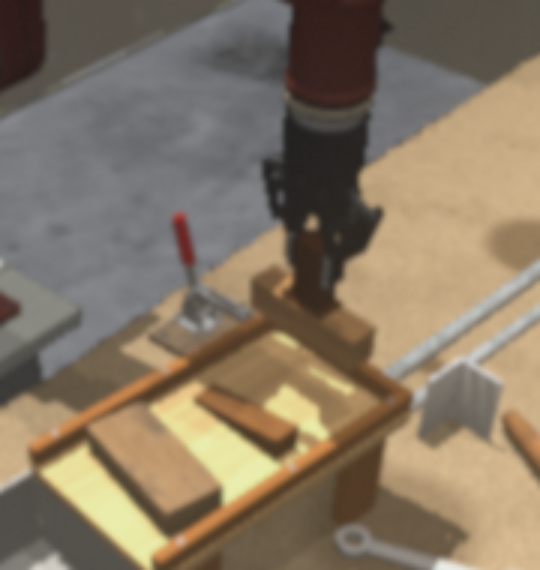

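View pics/t2.png

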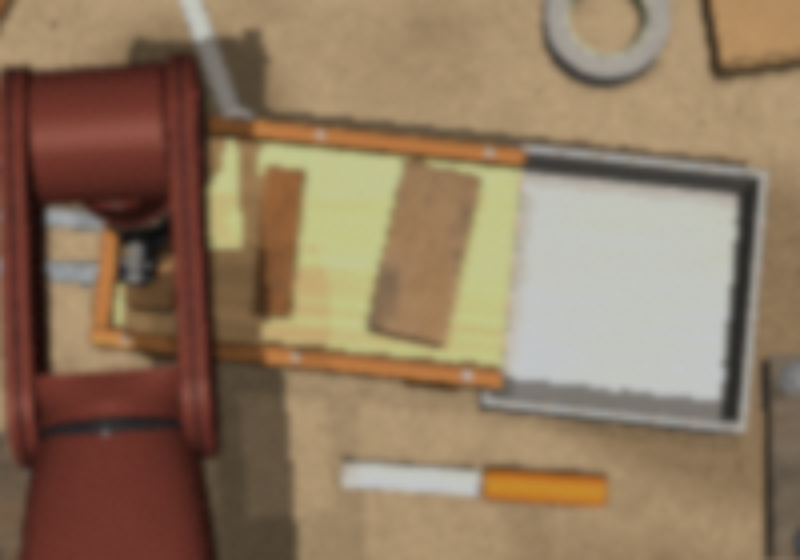

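The block hangs upright and square above the closed end, with the sole at about (310,310) in the scene crop. I'll check its pose before lowering.

```bash
cat > blk.py <<'E'
import sys
from h import *
# sole pose in board frame, underside height u, file
n,u,bx,by=sys.argv[1],float(sys.argv[2]),float(sys.argv[3]),float(sys.argv[4])
c=load(n);C=cloud(c);hsv=cv2.cvtColor(c["pixels"],cv2.COLOR_RGB2HSV)
y=np.radians(-6.2); R=np.array([[np.cos(y),-np.sin(y)],[np.sin(y),np.cos(y)]]);o=np.array([529.4,.3])
B=(C[...,:2]-o)@R
near=(abs(B[...,0]-bx)<90)&(abs(B[...,1]-by)<40)
top=near&(abs(C[...,2]-u-40)<5)&(hsv[...,1]>70)
X=B[top];print("top face n",len(X),"x",np.percentile(X[:,0],[1,99]),"y",np.percentile(X[:,1],[1,99]),"z",np.median(C[top][:,2]))
f=near&(C[...,2]>u+8)&(C[...,2]<u+33)&(abs(B[...,0]-bx)<72)&(hsv[...,1]>70)
X=B[f]; 
k=X[:,1]<np.percentile(X[:,1],60); X=X[k]
p=np.polyfit(X[:,0],X[:,1],1); print("front face: slope deg",np.degrees(np.arctan(p[0])),"y at bx",np.polyval(p,bx),"resid",np.std(X[:,1]-np.polyval(p,X[:,0])), "x range",X[:,0].min(),X[:,0].max(),len(X))
E
python3 blk.py scene2 198 0 115
```

```text
top face n 297 x [-69.1026887   68.84579319] y [ 97.09074964 133.90186118] z 237.3158814575845
front face: slope deg 0.7408087970004039 y at bx 98.59446038324126 resid 1.0360912637418487 x range -70.69277267226163 66.46366014979489 170
```

```bash
python3 -m crank '[0,0,0,0,0,-0.03,0, 0,0,0,0,0,-0.055,0, 0,0,0,0,0,-0.063,0, 0,0,0,0,0,-0.065,0, 0,0,0,0,0,-0.065,0]'; python3 st.py;python3 -m crank '[0,0,0,0,0,-0.001,0, 0,0,0,0,0,-0.002,0, 0,0,0,0,0,-0.002,0]'; python3 st.py
```

```text
t: 4.8
tool_pos: [542.2, 114.0, 206.4]
eef_rot: [0.473, 0.527, 0.472, -0.526]
contact_force: [0.7, 0.6, -4.3]
opening: 39.2
t 4.8 tcp [542.2 114.  206.4] F [ 0.7  0.6 -4.3] open 39.2
q [0.065 0.069 1.742 0.    1.329 0.173]  toolx [ 0.002  0.    -1.   ] jaw yaw -6.22
t: 5.18
tool_pos: [541.7, 113.6, 203.4]
eef_rot: [0.472, 0.527, 0.472, -0.526]
contact_force: [-0.2, -0.2, -3.4]
opening: 39.3
t 5.175 tcp [541.7 113.6 203.4] F [-0.2 -0.2 -3.4] open 39.3
q [0.064 0.071 1.746 0.    1.324 0.173]  toolx [ 0.  0. -1.] jaw yaw -6.25
```

```bash
python3 -m crank '[0,0,0,-0.001,-0.01,0,0, 0,0,0,-0.0032,-0.03,0,0, 0,0,0,-0.0054,-0.05,0,0, 0,0,0,-0.0076,-0.07,0,0, 0,0,0,-0.0098,-0.09,0,0, 0,0,0,-0.012,-0.11,0,0, 0,0,0,-0.0141,-0.13,0,0, 0,0,0,-0.0157,-0.145,0,0, 0,0,0,-0.0166,-0.153,0,0, 0,0,0,-0.0166,-0.153,0,0]'; python3 st.py; python3 - <<'E'
from rig import camera
import cv2,pickle
c=camera("top");pickle.dump(c,open("top3.pkl","wb")); cv2.imwrite("pics/t3.png",cv2.resize(c["pixels"][150:290,180:380,::-1],None,fx=4,fy=4))
c=camera("scene");pickle.dump(c,open("scene3.pkl","wb")); cv2.imwrite("pics/s3.png",cv2.resize(c["pixels"][120:310,160:370,::-1],None,fx=3,fy=3))
E
python3 blk.py scene3 130.7 0 -40
```

```text
t: 6.42
tool_pos: [525.0, -40.2, 203.3]
eef_rot: [-0.472, -0.527, -0.472, 0.527]
contact_force: [-0.4, -0.1, -3.5]
opening: 39.7
t 6.425 tcp [525.  -40.2 203.3] F [-0.4 -0.1 -3.5] open 39.7
q [-0.226  0.006  1.813 -0.     1.322 -0.116]  toolx [ 0. -0. -1.] jaw yaw -6.31
top face n 318 x [-68.35627374  69.57390034] y [-57.9886426 -21.4342794] z 170.40529226354096
front face: slope deg -4.7467723468595775 y at bx -65.50648681866089 resid 5.979205326843918 x range -66.19770614363257 63.409554065339485 221
```

View pics/s3.png

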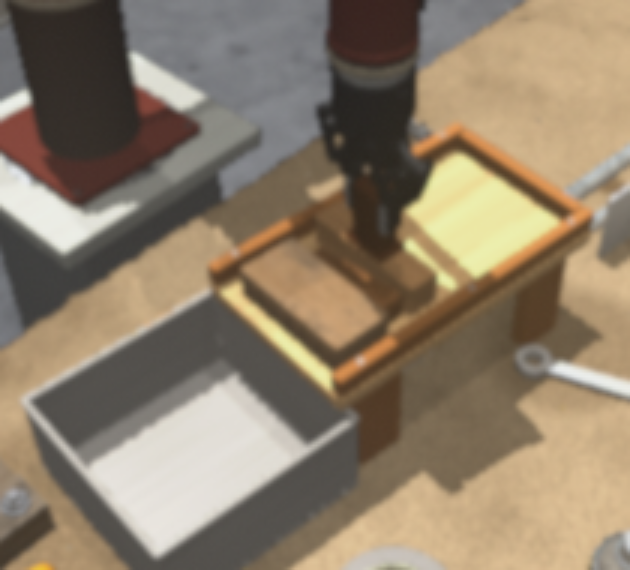

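View pics/t3.png

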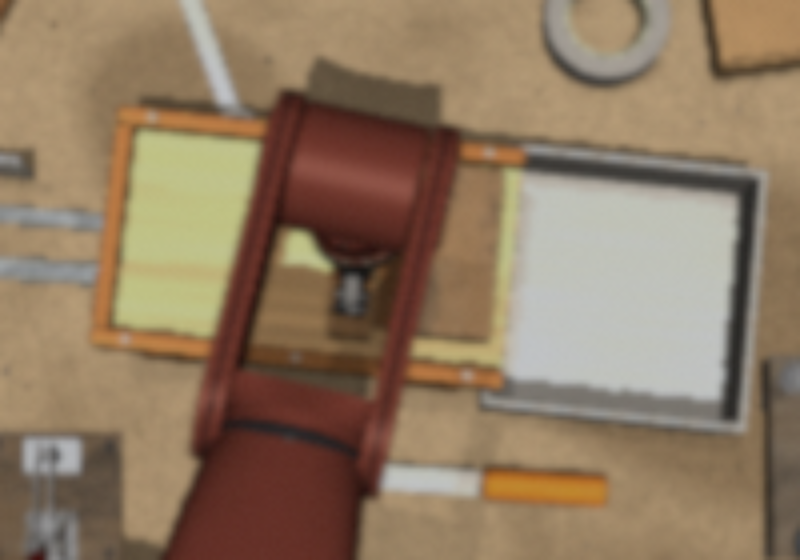

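Block offcut, wedge and sole are stacked flush and square (scene crop around (320,300), (365,285), (375,260)). Now I'll sweep them over the edge.

```bash
python3 -m crank '[0,0,0,-0.0011,-0.01,0,0, 0,0,0,-0.0034,-0.031,0,0, 0,0,0,-0.006,-0.055,0,0, 0,0,0,-0.0086,-0.079,0,0, 0,0,0,-0.0112,-0.103,0,0, 0,0,0,-0.0137,-0.126,0,0, 0,0,0,-0.0146,-0.135,0,0, 0,0,0,-0.0146,-0.135,0,0]'; python3 st.py; python3 - <<'E'
from rig import camera
import cv2,pickle
c=camera("top");pickle.dump(c,open("top4.pkl","wb")); cv2.imwrite("pics/t4.png",cv2.resize(c["pixels"][150:290,180:380,::-1],None,fx=4,fy=4))
c=camera("scene");pickle.dump(c,open("scene4.pkl","wb")); cv2.imwrite("pics/s4.png",cv2.resize(c["pixels"][120:330,150:370,::-1],None,fx=3,fy=2.8))
E
```

```text
t: 7.52
tool_pos: [510.4, -174.6, 203.2]
eef_rot: [0.472, 0.527, 0.472, -0.527]
contact_force: [0.2, 0.8, -2.9]
opening: 39.7
t 7.525 tcp [ 510.4 -174.6  203.2] F [ 0.2  0.8 -2.9] open 39.7
q [-0.476  0.038  1.781  0.     1.323 -0.366]  toolx [-0.  0. -1.] jaw yaw -6.29
```

View pics/s4.png

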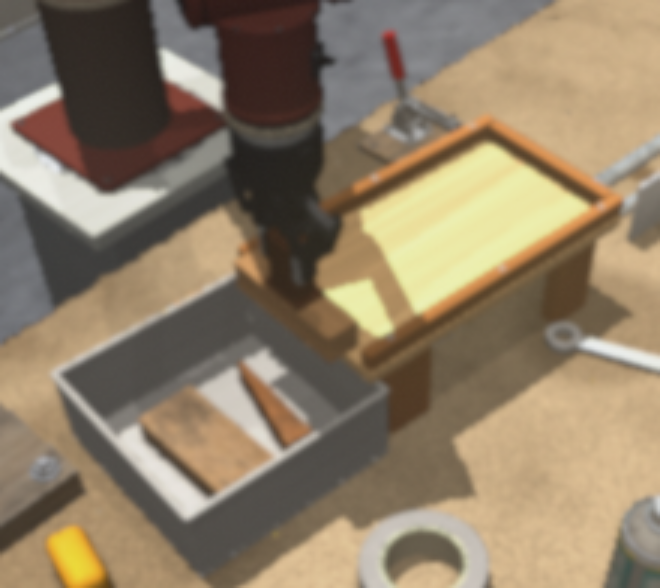

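View pics/t4.png

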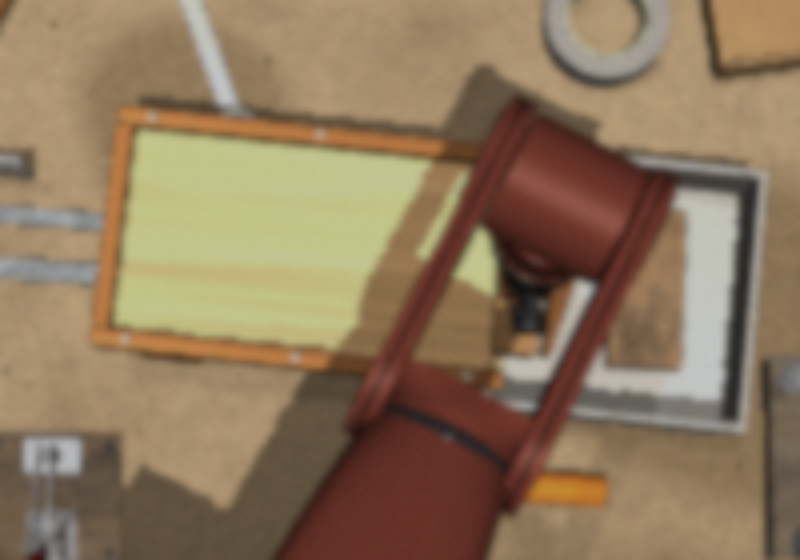

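Both offcuts lie flat in the bin (block at about (205,435), wedge at about (275,405) in the scene crop). I'll go back to the stop, raised 12 mm.

```bash
python3 -m crank '[0,0,0,0,0,0.012,0, 0,0,0,0.0022,0.02,0.014,0, 0,0,0,0.006,0.055,0.014,0, 0,0,0,0.0103,0.095,0.014,0, 0,0,0,0.0147,0.135,0.014,0, 0,0,0,0.019,0.175,0.014,0, 0,0,0,0.0233,0.215,0.014,0, 0,0,0,0.0277,0.255,0.014,0, 0,0,0,0.031,0.285,0.014,0, 0,0,0,0.0328,0.302,0.014,0, 0,0,0,0.0328,0.302,0.014,0, 0,0,0,0.0328,0.302,0.014,0]'; python3 st.py; python3 - <<'E'
from rig import camera
import cv2,pickle
c=camera("scene");pickle.dump(c,open("scene5.pkl","wb")); cv2.imwrite("pics/s5.png",cv2.resize(c["pixels"][120:330,150:370,::-1],None,fx=3,fy=2.8))
E
python3 blk.py scene5 144.5 0 130
python3 - <<'E'
from h import *
# stop inner edge / stop top in scene view, board frame
c=load("scene5");C=cloud(c)
y=np.radians(-6.2); R=np.array([[np.cos(y),-np.sin(y)],[np.sin(y),np.cos(y)]]);o=np.array([529.4,.3])
B=(C[...,:2]-o)@R
for nme in("scene5","scene"):
    c=load(nme);C=cloud(c);B=(C[...,:2]-o)@R
    m=(C[...,2]>151)&(C[...,2]<159)&(abs(B[...,0])<80)&(B[...,1]>149)&(B[...,1]<185)
    print(nme,np.percentile(B[m][:,1],[1,50,99]),m.sum())
    for a,b in((-80,-40),(-40,0),(0,40),(40,80)):
        k=m&(B[...,0]>a)&(B[...,0]<b); print(np.median(B[k][:,1]).round(1),end=' ')
E
```

```text
t: 9.12
tool_pos: [543.1, 127.0, 217.3]
eef_rot: [-0.472, -0.526, -0.472, 0.527]
contact_force: [0.7, 0.1, -3.1]
opening: 39.6
t 9.125 tcp [543.1 127.  217.3] F [ 0.7  0.1 -3.1] open 39.6
q [ 8.900e-02  7.100e-02  1.719e+00 -1.000e-03  1.351e+00  1.980e-01]  toolx [-0.    -0.001 -1.   ] jaw yaw -6.26
top face n 282 x [-68.68500722  69.4580398 ] y [108.13658735 145.53467037] z 184.09866213483275
front face: slope deg 0.5443429519265518 y at bx 110.36993306831407 resid 1.1592610789480111 x range -70.41401022337051 70.49253900211642 164
scene5 [153.5638396  162.7946078  169.25962446] 24
nan nan nan 162.8 scene [152.56303361 160.9458972  169.42157072] 164
161.1 161.1 160.4 159.4
  return _methods._mean(a, axis=axis, dtype=dtype,
  ret = ret.dtype.type(ret / rcount)
```

View pics/s5.png

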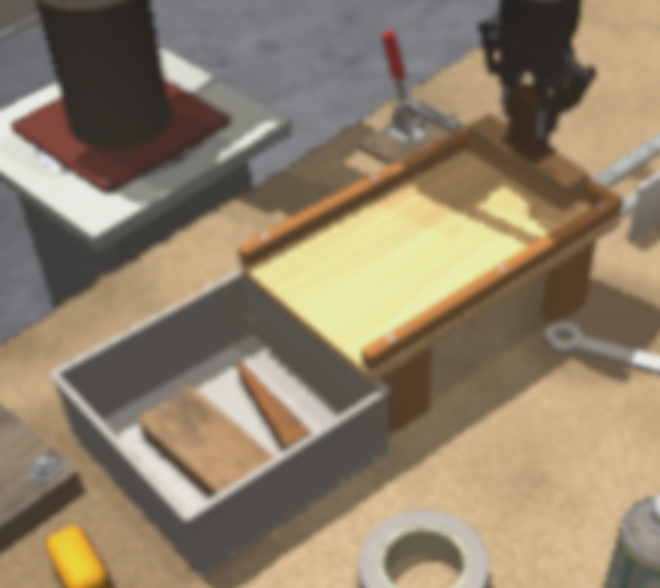

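```bash
python3 -m crank '[0,0,0,0,0,-0.006,0, 0,0,0,0,0,-0.012,0, 0,0,0,0,0,-0.0138,0, 0,0,0,0,0,-0.0138,0]'; python3 -m crank '[0,0,0,0.0002,0.002,0,0, 0,0,0,0.0004,0.004,0,0, 0,0,0,0.0006,0.006,0,0, 0,0,0,0.0007,0.007,0,0, 0,0,0,0.0007,0.007,0,0]'; python3 st.py
```

```text
t: 9.68
tool_pos: [543.2, 127.5, 203.3]
eef_rot: [-0.472, -0.526, -0.472, 0.527]
contact_force: [-0.6, -0.5, -3.8]
opening: 39.3
t: 10.3
tool_pos: [544.0, 134.4, 203.6]
eef_rot: [-0.472, -0.526, -0.472, 0.527]
contact_force: [-1.2, -2.5, -2.3]
opening: 39.3
t 10.3 tcp [544.  134.4 203.6] F [-1.2 -2.5 -2.3] open 39.3
q [ 1.020e-01  8.800e-02  1.728e+00 -1.000e-03  1.326e+00  2.110e-01]  toolx [-0.    -0.001 -1.   ] jaw yaw -6.25
```

```bash
python3 -m crank '[0,0,0,0,-0.0005,-0.0007,0, 0,0,0,0,-0.0005,-0.0014,0, 0,0,0,0,-0.0005,-0.0014,0]'; python3 st.py
```

```text
t: 10.68
tool_pos: [544.0, 134.1, 202.4]
eef_rot: [0.472, 0.527, 0.472, -0.526]
contact_force: [-1.5, -1.1, -0.3]
opening: 39.6
t 10.675 tcp [544.  134.1 202.4] F [-1.5 -1.1 -0.3] open 39.6
q [0.101 0.089 1.729 0.    1.323 0.21 ]  toolx [ 0.  0. -1.] jaw yaw -6.25
```

The board now carries the block's weight, since Fz has gone to about 0. I'll release and retreat straight up.

```bash
python3 -m crank '[0,0,0,0,0,0,0.6, 0,0,0,0,0,0,0.8, 0,0,0,0,0,0,1, 0,0,0,0,0,0,1, 0,0,0,0,0,0,1, 0,0,0,0,0,0,1, 0,0,0,0,0,0.03,1, 0,0,0,0,0,0.08,1, 0,0,0,0,0,0.13,1, 0,0,0,-0.03,0.03,0.16,1, 0,0,0,-0.06,0.08,0.16,1, 0,0,0,-0.1,0.13,0.16,1, 0,0,0,-0.13,0.18,0.16,1, 0,0,0,-0.15,0.23,0.16,1, 0,0,0,-0.15,0.23,0.16,1, 0,0,0,-0.15,0.23,0.16,1]'; python3 st.py; python3 - <<'E'
from rig import camera
import cv2,pickle
c=camera("top");pickle.dump(c,open("top6.pkl","wb")); cv2.imwrite("pics/t6.png",cv2.resize(c["pixels"][150:290,150:350,::-1],None,fx=4,fy=4))
c=camera("scene");pickle.dump(c,open("scene6.pkl","wb")); cv2.imwrite("pics/s6.png",cv2.resize(c["pixels"][120:330,150:410,::-1],None,fx=3,fy=2.8))
E
python3 blk.py scene6 130 0 135;python3 blk.py top6 130 0 135
```

```text
t: 12.68
tool_pos: [394.0, 363.9, 362.0]
eef_rot: [-0.472, -0.526, -0.472, 0.526]
contact_force: [1.3, -0.5, -1.0]
opening: 85.3
t 12.675 tcp [394.  363.9 362. ] F [ 1.3 -0.5 -1. ] open 85.3
q [ 5.990e-01 -4.600e-02  1.569e+00 -1.000e-03  1.619e+00  7.070e-01]  toolx [ 0.    -0.001 -1.   ] jaw yaw -6.2
top face n 278 x [-67.2016337   70.03625001] y [115.92061911 153.16111547] z 169.2161084048796
front face: slope deg 0.8385209810218593 y at bx 117.40151972919604 resid 1.1987066179833785 x range -68.02420107291721 69.81138394804553 163
top face n 269 x [-70.81285364  67.90307472] y [119.40582997 159.39001346] z 170.00202828850024
front face: slope deg -2.6180849922887868 y at bx 141.55661827149208 resid 21.710402184649073 x range -71.59387945548222 71.5958697819875 136
```

View pics/s6.png

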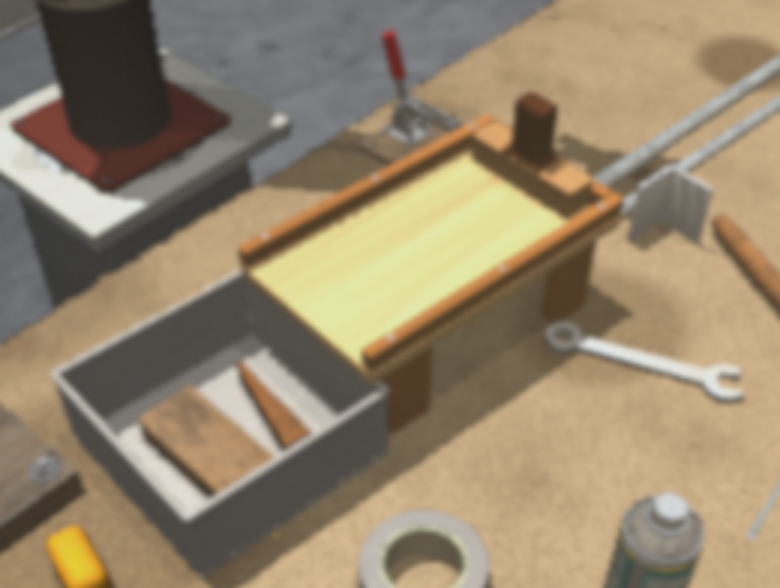

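View pics/t6.png

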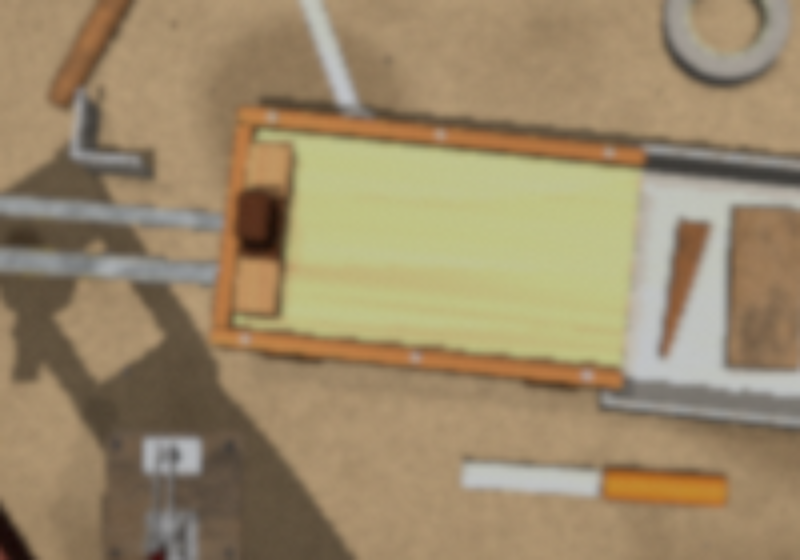

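```bash
python3 -c "
from rig import r
print(r.finish_job())"
```

```text
the job is handed in; nothing more can be done
None
```

The job is done and handed in at about 12.8 s of the 51 s allowed; `finish_job` gave no verdict. I gripped the push block by its handle and set it on the board behind both offcuts. One sweep pushed them off the open end into the bin. I then carried the block back, eased it against the stop until light contact, lowered it onto the board and let go.

What my last checks showed:
- **Offcuts:** both lie flat in the bin in both views. I checked this by eye and did not measure their positions.
- **Push block:** it stands upright in both pictures.
  - **Position:** its centre is about 18–20 mm from the stop face, where flush is 18 mm. It is within about 2 mm of the board's centreline.
  - **Squareness:** the scene camera puts it within about 1° of square.
- **Robot:** the gripper is open and clear of everything. Forces between moves stayed under 8 N.
- **Bystanders:** the angle looks unmoved. The tape measure is outside the last close-up crops, but the arm never went near it.

**Disagreement:** the top camera's fit to the block's front face gave −2.6° with a 22 mm spread. I discarded it because that face is almost hidden from above. The two cameras' block positions also differ by about 3–6 mm along the board, which is within tolerance.

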